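# Lock the push-and-turn cap on the pantry tub

### The job

Close the open tub: of the two loose caps take the one that fits it, set it over the mouth, push it down against the spring and turn it clockwise until its lugs catch and it stays locked down by itself. Leave the other cap where it lies, and do not knock over the mug, the salt shaker or the candle jar.

Things in the scene. Friction and masses are not known exactly. Their poses are not given: they have to be found in the camera images.
- tub: Open aluminium tub with a white neck, 78 mm across, fixed to the worktop. Origin: centre of its underside, z up. Two small raised bars on its shoulder, at its +x and -x, show where the cap's handle bar points when locked. Locked cap: underside 87 mm above the tub's (handle point 122 mm), bar along the tub's x.
- tub_mouth (a point): Centre of the neck's rim, 100 mm above the tub's underside; axes as the tub's. Neck 44 mm across, tapered over its top 3 mm; shoulder at 76.5 mm. To lock, first hold the cap with its bar 60 to 85 degrees counter-clockwise (from above) of the tub's x, so that its lugs go down through the gaps at the tub's +y and -y; unpressed it rests on the seal, underside at 91 mm.
- tub_lug (a point): Underside (92 mm up) of the tub's lug at its +x, 25 mm from its axis; a twin stands at -x. Lugs: 92 to 97 mm up, 57 mm across both. From above each covers -31 to +34 degrees from tub x: pocket under the roof from -19 to 19; catch tooth 2.5 mm lower than the roof from 19 to 34; stop reaching down to 80 mm from -31 to -19. Cap lugs come from the +34 side, turning clockwise.
- tub_seal (a joint): Black sprung seal plate, 35 mm across, in the tub's mouth: 0 (m) = stands 9 mm above the rim, 0.009 = level with it. Pushes up with 1.8 N at 0, 5.4 N when the cap is locked (0.004), 10 N when level. The cap must be held at 0.0075 or more to turn past the catch tooth, its underside then 82 (bottomed) to 83.5 mm above the tub's; let go when turned, it rises into the lock.
- wide_cap_grip (a point): Wide cap, white plastic, loose, right way up, 67 mm across, 49 mm high, 50 g give or take a third; it fits the tub. Point: centre of its handle bar, on its axis, 35 mm above its underside; x along the bar, z up. Bar 46 mm long (x), 12 mm thick (y), from 22 mm (top of the cap's disc) to 49 mm above the underside: pinch it across its thickness. A half turn makes no difference.
- wide_cap_lug (a point): Centre of the wide cap's inner lug, 28 mm from its axis under the +x end of the bar, 2.5 mm above its underside; a twin lies under the -x end. Each is 30 degrees wide and 5 mm high, at the lower edge of the skirt; 49 mm between the two. Skirt 62 mm wide inside, 18 mm deep. Locked: lugs under the tub's lugs, between catch tooth and stop, with about 4 degrees of play either way.
- narrow_cap_grip (a point): The other cap, same pattern and height but only 49 mm across, loose, too small for this tub: to be left. Point: centre of its handle bar (36 mm long along x, 12 mm thick), 35 mm above its underside. The two caps may lie either way about.
- mug: Bystander: white mug, 85x118x91 mm, loose, to be left standing. Origin: centre of its underside, z up.
- salt: Bystander: salt shaker, 44 mm across, 90 mm high, loose, to be left standing. Origin: centre of its underside, z up.
- candle: Bystander: candle jar with a knobbed lid, 83 mm across, 106 mm high, loose, to be left standing. Origin: centre of its underside, z up.
Not all that is in view belongs to the job. What is shaped like the part that bears wide_cap_grip but green or orange is not meant.

How it is judged:
On the way:
1. the wide cap is over the mouth and pushed down, level, below the catch teeth before its lugs have passed them (horizontal distance between wide_cap_grip and tub below 0.006 m and z of wide_cap_grip in the frame of tub below 0.1198 m and angle between wide_cap_grip's own z axis and vertical below 0.1 rad and angle between the x axis of wide_cap_grip and the x axis of tub, either way round above 0.4 rad), for 0.05 s.
At the end, for the whole second after the job is handed in: The wide cap is locked on the tub and at rest: centred on it within 6 mm, level within 0.06 rad, its bar along the tub's x axis within 0.15 rad, and held down by the lugs with its handle point 120.2 to 123.8 mm above the tub's underside (horizontal distance between wide_cap_grip and tub below 0.006 m and z of wide_cap_grip in the frame of tub between 0.1202 and 0.1238 m and angle between wide_cap_grip's own z axis and vertical below 0.06 rad and angle between the x axis of wide_cap_grip and the x axis of tub, either way round below 0.15 rad and linear speed of wide_cap below 0.01 m/s); the robot touches nothing.
It fails at once if the narrow cap is moved more than 40 mm (distance of narrow_cap_grip from where it was at the start of the episode above 0.04 m).
It fails at once if the mug, the salt shaker or the candle jar is knocked over (angle between any of mug, salt, candle's own z axis and vertical above 0.6 rad).
It also fails if it takes over 43 s, if anything falls off the work surface, if the arm or the gripper's body presses on something with over 40 N, if the wrist force passes 120 N, or if a joint passes its speed limit or range.

### The arm

A 7-joint arm with a two-finger parallel gripper is mounted at the origin on a cart in front of the work surface, level with it; the furniture and walls round the work are solid. World frame = base frame: x ahead of the robot, y to its left, z up, the work surface at z = 0. Lengths are in m, angles in rad, forces in N, time in s.
With the tool pointing down it reaches from about 0.425 to 0.925 m from the base axis. Payload 6.8 kg.
Tool frame: the origin (TCP) lies midway between the tips of the shut fingers; the grasp point (between the pads) lies 19 mm behind it; z points along the fingers, y is the line along which they close (so a half turn about z gives the same grasp; the last joint's range is limited). The gripper opens to 88 mm and grips with 3 to 60 N. Pads are 20 mm wide; open, the fingers measure 115 mm over their backs; the gripper's body (75 mm by 178 mm) begins 61 mm behind the grasp point.
Start: joints at [1.02, 0.477, 0.022, 1.555, -0.011, 1.109, -0.083], TCP at [0.289, -0.61, 0.223] pointing down, gripper open.
Joint ranges: [-2.96, 2.96], [-0.34, 2.1], [-1.41, 1.46], [0.24, 2.44], [-1.37, 4.51], [0.17, 1.92], [-2.96, 2.96]. Speed limits (rad/s): [2.39, 2.39, 3.14, 3.14, 3.14, 3.14, 3.14].

### API

Orientations are given as a unit quaternion [w, x, y, z].
In Python, from workcell import * gives the robot as it stands.
- The arm moves only by the tool drive_tool, never from a script. Its argument "increments" is a list of rows, each a list of 2 entries, a list of its own where there are three numbers: the shift along the tool's x, y, z scaled (see below), then the turn, a rotation vector about the tool's x, y, z scaled (see below). In form: [[[x, y, z], [rx, ry, rz]], ...]. A call has 1 to 20 rows; each row shifts and turns the commanded pose from where the row before left it, along the tool's axes as they then stand; what a row does not reach is not made up. The controller multiplies each number of a shift by 120 mm and each number of a turn by 45 degrees. A row lasts 1/12 s, in which the tool goes at most 41.7 mm and 7.16 degrees, less where a joint would pass 70% of its speed; a pose out of reach is approached as far as the arm can. A call with a number of a shift or a turn outside -1 to 1 is refused whole. A call with a gripper value outside its range is refused whole. "jaw" is the closure, from 0 (fully open) to 1 (shut), set as the call begins (left out, the last holds). The fingers move at their own pace and stop on an object; "force" is the grip in N (left out, the last holds). Time passes only in rows, so rows that do not move let the fingers close. It gives the time, the measured TCP pose, the force, the opening and the grip force at its end, in the units of the state.
- sense(): the state, without advancing time (a new reading comes with each control period).
- capture(name): name is "side" or "top"; returns the picture (480x640x3 uint8, red, green, blue); there is no depth.
- calibration(name): a dict with "K" (3x3 intrinsics, pixels), "k1" (the pictures are not rectified: a ray, as slopes to the right and down, at radius r is drawn at 1 + k1 r^2 times it, then the intrinsics apply), "cam_to_world" (4x4, takes a point from camera to world coordinates). Camera axes: x right, y down, z forward; pixel columns grow to the right and rows downward; lengths in m; the calibration is good to about 2 mm. A picture is of the moment at which its call begins. calibration takes no time and is no camera call.
- finish_job(): hands the job in; it is judged then, once.
Trained networks look in the newest picture that a camera, given by its name, has taken for a name from the list of things; names that differ only in an ending like _2 or _b are one class to them, and where a whole thing is asked for, a point or a joint stands for the part that bears it (a point fixed in the world has none). Each returns a list of dicts, best first, with "score" (0 to 1); they miss things now and then, are a little off and sometimes report something else, mostly with a low value. They report only what shows in the picture. A call takes as long as a camera call. They do not tell look-alikes from the thing itself.
- silhouettes(thing, camera): "pixels" (480x640 bool, what is visible of it) and "position" ([column, row] in pixels, amid what is visible of it).
The state is a dict: "clock": time; "joint_positions": joint angles; "joint_vel": joint speeds; "tau": joint torques, N m; "position": TCP position; "eef_rot": TCP orientation; "force": force on the tool from outside, world axes, zero at the start; "wrist_torque": the same for the moment, N m; "gripper_width": finger opening in m; "gripper_force": force on a finger pad.
Only numpy, scipy, OpenCV 4.12 (cv2) and the standard library are available. Lean on these libraries where they do the work, as an engineer would, in place of code of your own. Each camera call takes 0.05 s, during which the arm holds its last target. There are 200 camera calls.

## Working session

There is one attempt and no reset: what is moved stays moved. The work goes in short steps, Python scripts to look and compute and a tool call to move; the robot and the scene stay as the last step left them, time stands still between calls to the robot, and variables do not carry over. Pictures are saved under pics/ and viewed, at most 10 in all, crops included, and the job is handed in when it is done.

Besides the shell and the picture viewer there is one more tool, called after ">>>" as a command line: name --argument value ..., lists and objects as JSON in quotes. drive_tool: Moves the arm, as the interface text tells. Shifts and turns lie within -1 to 1; 1 stands for 120 mm of shift or 45 degrees of turn. Its arguments: {"type":"object","properties":{"increments":{"type":"array"},"jaw":{"type":"number"},"force":{"type":"number"}},"required":["increments"]}

```bash
mkdir -p pics; cat > h.py <<'E'
from workcell import *
import numpy as np, cv2
def ray(c,uv):
    k=calibration(c);K=np.array(k["K"]);T=np.array(k["cam_to_world"])
    p=cv2.undistortPoints(np.array([[uv]],float),K,np.array([k["k1"],0,0,0,0.]))[0,0]
    return T[:3,3],T[:3,:3]@np.array([p[0],p[1],1])
def onz(c,uv,z):
    o,d=ray(c,uv);return o+d*(z-o[2])/d[2]
def proj(c,P):
    k=calibration(c);T=np.linalg.inv(np.array(k["cam_to_world"]))
    P=np.atleast_2d(P)@T[:3,:3].T+T[:3,3]
    return cv2.projectPoints(P[:,None],np.zeros(3),np.zeros(3),np.array(k["K"]),np.array([k["k1"],0,0,0,0.]))[0][:,0]
E
python3 - <<'E'
from h import *
for c in("top","side"):
    im=capture(c);cv2.imwrite(f"pics/{c}0.png",im[:,:,::-1]);k=calibration(c)
    print(c,np.round(k["cam_to_world"],3).tolist(),np.round(k["K"],0).tolist(),k["k1"])
    for t in("tub","wide_cap_grip","narrow_cap_grip","mug","salt","candle"):
        for r in silhouettes(t,c):
            p=r["position"];print(t,round(r["score"],2),np.round(p),r["pixels"].sum(),np.round(onz(c,p,.04),3))
s=sense();print(s["clock"],s["position"],s["eef_rot"])
E
```

```text
top [[-0.093, -0.966, 0.24, 0.291], [-0.996, 0.092, -0.016, 0.111], [-0.006, -0.241, -0.971, 1.126], [0.0, 0.0, 0.0, 1.0]] [[525.0, 0.0, 319.0], [0.0, 525.0, 248.0], [0.0, 0.0, 1.0]] -0.0495524205147901
tub 0.75 [248. 261.] 1271 [0.546 0.244 0.04 ]
wide_cap_grip 0.97 [467. 270.] 837 [ 0.481 -0.215  0.04 ]
wide_cap_grip 0.93 [397. 344.] 885 [ 0.344 -0.047  0.04 ]
wide_cap_grip 0.75 [410. 286.] 800 [ 0.46 -0.09  0.04]
narrow_cap_grip 0.73 [343. 274.] 461 [0.499 0.047 0.04 ]
mug 0.65 [237. 188.] 1786 [0.712 0.259 0.04 ]
salt 0.58 [328. 206.] 429 [0.651 0.065 0.04 ]
candle 0.57 [156. 355.] 1680 [0.366 0.446 0.04 ]
candle 0.53 [233. 187.] 1842 [0.716 0.268 0.04 ]
side [[-0.961, -0.144, 0.238, 0.309], [-0.277, 0.424, -0.862, 0.963], [0.024, -0.894, -0.447, 0.52], [0.0, 0.0, 0.0, 1.0]] [[474.0, 0.0, 314.0], [0.0, 474.0, 236.0], [0.0, 0.0, 1.0]] 0.025466267055308807
tub 0.95 [296. 280.] 2346 [0.544 0.227 0.04 ]
tub 0.42 [346. 254.] 454 [0.477 0.095 0.04 ]
wide_cap_grip 0.91 [365. 230.] 570 [ 0.46  -0.031  0.04 ]
wide_cap_grip 0.57 [366. 210.] 424 [ 0.479 -0.155  0.04 ]
wide_cap_grip 0.55 [416. 243.] 632 [ 0.34  -0.003  0.04 ]
narrow_cap_grip 0.91 [343. 250.] 416 [0.487 0.079 0.04 ]
mug 0.68 [206. 270.] 2750 [0.724 0.249 0.04 ]
salt 0.83 [275. 233.] 629 [0.652 0.051 0.04 ]
candle 0.72 [373. 368.] 4078 [0.364 0.423 0.04 ]
0.7 [ 0.28923861 -0.60991101  0.22267878] [2.02473094e-05 9.75588763e-01 2.19605475e-01 5.17340217e-06]
```

View pics/top0.png

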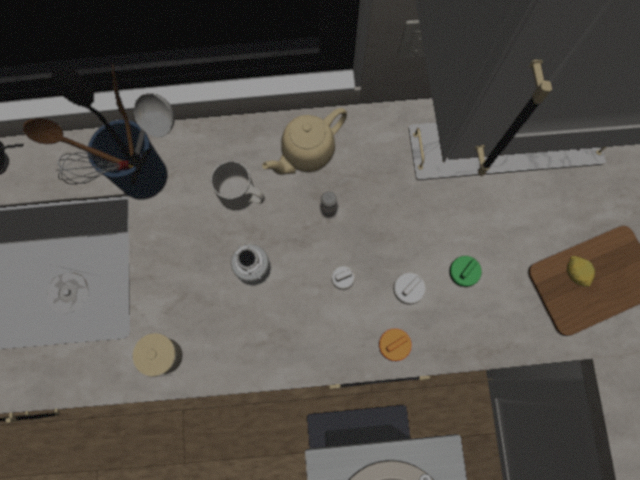

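View pics/side0.png

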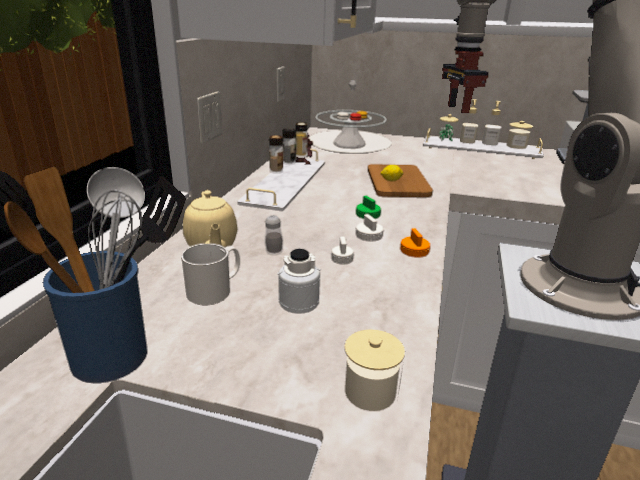

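The tub shows at top (249,262) and side (299,280). There are four capped shapes in the top view: green (466,270), orange (396,345), white wide (410,288) and white narrow (343,277). The wide white one at (410,288) fits the description. I'll confirm it with one enlarged crop.

```bash
python3 - <<'E'
from h import *
t=cv2.imread("pics/top0.png");s=cv2.imread("pics/side0.png")
def cr(im,u,v,w,h,f): 
    c=cv2.resize(im[v-h:v+h,u-w:u+w],None,fx=f,fy=f,interpolation=cv2.INTER_CUBIC);return cv2.convertScaleAbs(c,alpha=1.6 if im is t else 1)
a=np.hstack([cr(t,410,288,25,25,8),cr(t,249,262,25,25,8)])
b=np.hstack([cr(s,369,228,25,18,8),cr(s,299,278,25,18,8)])
cv2.imwrite("pics/crop.png",cv2.resize(np.vstack([a,cv2.resize(b,(a.shape[1],288))]),None,fx=.85,fy=.85))
cv2.imwrite("pics/crop.png",np.hstack([a,cv2.resize(np.vstack([b[:,:400],b[:,400:]]),(0,0),fx=.69,fy=.69)[:400]]))
print(cv2.imread("pics/crop.png").shape)
E
```

```text
Traceback (most recent call last):
ValueError: all the input array dimensions except for the concatenation axis must match exactly, but along dimension 0, the array at index 0 has size 400 and the array at index 1 has size 397
```

View pics/crop.png

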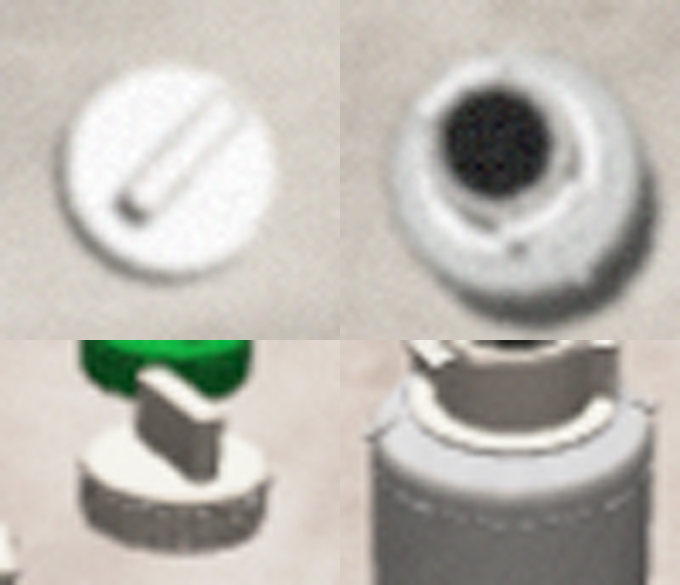

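White wide cap confirmed: bar ends at about top (404,293) and (419,278). The tub's shoulder marks are faint, so I'll average several frames and enlarge.

```bash
python3 - <<'E'
from h import *
out=[]
for c,u,v,w,h in(("top",249,263,22,24),("side",299,268,22,24)):
    a=np.mean([capture(c).astype(float) for _ in range(5)],0);np.save(f"{c}.npy",a)
    g=a[v-h:v+h,u-w:u+w].mean(2);lo,hi=np.percentile(g,[3,99.7]);g=np.clip((g-lo)/(hi-lo),0,1)*255
    out.append(cv2.resize(g.astype(np.uint8),None,fx=9,fy=9,interpolation=cv2.INTER_CUBIC))
cv2.imwrite("pics/tub.png",np.hstack(out))
E
```

```text
(no output)
```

View pics/tub.png

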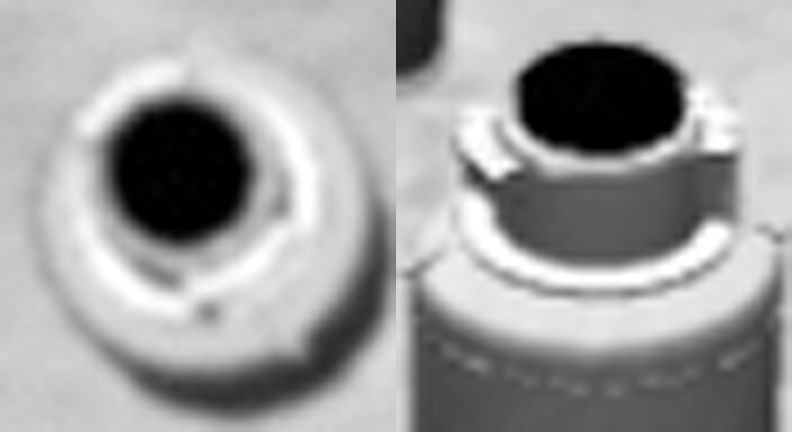

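```bash
python3 - <<'E'
from h import *
pt=np.array([227+178/9,239+170/9])-.5+.5/9; ps=np.array([277+204/9,244+98/9])-.5+.5/9
# refine seal centroid by threshold
for c,p in(("top",pt),("side",ps)):
    a=np.load(f"{c}.npy").mean(2);u,v=np.round(p).astype(int);g=a[v-13:v+14,u-13:u+14]
    w=np.clip(70-g,0,40) if c=="side" else np.clip(np.percentile(g,50)*.6-g,0,None)
    n,l,st,ce=cv2.connectedComponentsWithStats((w>0).astype(np.uint8));k=l[13,13];m=l==k
    y,x=np.nonzero(m);p[:]=[u-13+x.mean(),v-13+y.mean()];print(c,p,m.sum(),onz(c,p,.109))
# triangulate
(o1,d1),(o2,d2)=ray("top",pt),ray("side",ps)
A=np.c_[d1,-d2];t=np.linalg.lstsq(A,o2-o1,rcond=None)[0];print(o1+t[0]*d1,o2+t[1]*d2)
C=(onz("top",pt,.109)+onz("side",ps,.109))[:2]/2;print("C",C)
def az(c,x,y,z):
    off=(227,239) if c=="top" else (277-44,244)
    q=onz(c,(off[0]+x/9-.45,off[1]+y/9-.45),z)[:2]
    # camera-specific centre
    q=q-onz(c,pt if c=="top" else ps,.109)[:2];return np.round([np.hypot(*q)*1000,np.degrees(np.arctan2(q[1],q[0]))],1)
for n,a in {"lug ul a":("top",185,65,.097),"lug ul b":("top",85,130,.097),"lr a":("top",297,225,.097),"lr b":("top",185,303,.097),"bar lr":("top",300,348,.0765),
 "s left near":("side",520,163,.097),"s left far":("side",460,112,.097),"s right near":("side",738,135,.097),"s right far":("side",715,88,.097),"bar R":("side",778,238,.0765),"bar L":("side",411,270,.0765)}.items():print(n,az(*a))
# cap bar
for n,p in(("near",(385+138/6.8,263+203/6.8)),("far",(385+232/6.8,263+103/6.8))):print(n,onz("top",p,.049))
s=[onz("side",(344+x/6.8,210+(y-340)/6.8),.049) for x,y in((150,372),(215,412))];print("side bar",s)
for c in("top","side"):
    r=[r for r in silhouettes("wide_cap_grip",c)]
    for q in r:print(c,q["score"],q["position"],onz(c,q["position"],.022))
print(proj("top",[[.5,.5,.1]]),sense()["clock"])
E
```

```text
top [246.34482759 257.65024631] 203 [0.53661473 0.23944402 0.109     ]
side [299.28901734 254.49710983] 173 [0.53248805 0.24834667 0.109     ]
[0.53767471 0.23999969 0.10460596] [0.53522071 0.23960266 0.10396377]
C [0.53455139 0.24389534]
lug ul a [27.4 -3.1]
lug ul b [26.2 56.4]
lr a [  26.9 -115.9]
lr b [ 27.2 176.2]
bar lr [  41.2 -149.5]
s left near [16.8 35.6]
s left far [ 32.6 -11. ]
s right near [  28.8 -148.5]
s right far [  35.8 -114. ]
bar R [  36.5 -161.2]
bar L [39.8 36.4]
near [ 0.44530874 -0.07641608  0.049     ]
far [ 0.47326421 -0.10922825  0.049     ]
side bar [array([ 0.47087791, -0.10192344,  0.049     ]), array([ 0.44267239, -0.07500268,  0.049     ])]
top 0.77 [410.3, 284.4] [ 0.46619297 -0.0941344   0.022     ]
top 0.72 [254.0, 264.6] [0.54071808 0.23491432 0.022     ]
top 0.67 [395.6, 341.7] [ 0.34937023 -0.0476745   0.022     ]
top 0.59 [466.2, 270.9] [ 0.48381911 -0.21793065  0.022     ]
side 0.96 [365.9, 210.1] [ 0.48606688 -0.19270455  0.022     ]
side 0.92 [415.3, 245.4] [ 0.34122693 -0.02843792  0.022     ]
side 0.76 [367.8, 230.5] [ 0.45883149 -0.07068719  0.022     ]
[[118.27026077 288.41348135]] 1.3
```

Tub: centre ≈ (0.5365, 0.240), yaw ≈ 28°. Cap: ≈ (0.459, -0.092), bar at 132.5°. Moving above the cap.

>>> drive_tool --increments '[[[0.174, -0.183, 0], [0, 0, 0]], [[0.174, -0.183, 0], [0, 0, 0]], [[0.174, -0.183, 0], [0, 0, 0]], [[0.174, -0.183, 0], [0, 0, 0]], [[0.174, -0.183, 0], [0, 0, 0]], [[0.174, -0.183, 0], [0, 0, 0]], [[0.174, -0.183, 0], [0, 0, 0]], [[0.174, -0.183, 0], [0, 0, 0]], [[0.174, -0.183, 0], [0, 0, 0]], [[0.174, -0.183, 0], [0, 0, 0]], [[0.174, -0.183, 0], [0, 0, 0]], [[0.174, -0.183, 0], [0, 0, 0]], [[0.174, -0.183, 0], [0, 0, 0]], [[0.174, -0.183, 0], [0, 0, 0]], [[0.174, -0.183, 0], [0, 0, 0]], [[0.174, -0.183, 0], [0, 0, 0]], [[0.174, -0.183, 0], [0, 0, 0]], [[0.174, -0.183, 0], [0, 0, 0]]]' --jaw 0.4 --force 40

```text
clock: 2.8
position: [0.4598, -0.0904, 0.223]
eef_rot: [0.0, 0.976, 0.219, 0.0]
force: [0.5, -0.1, 0.1]
gripper_width: 0.0527
gripper_force: 0.0
```

>>> drive_tool --increments '[[[0, 0, 0], [0, 0, -0.14]], [[0, 0, 0], [0, 0, -0.14]], [[0, 0, 0], [0, 0, -0.14]], [[0, 0, 0], [0, 0, -0.14]], [[0, 0, 0], [0, 0, -0.14]], [[0, 0, 0], [0, 0, -0.14]], [[0, 0, 0], [0, 0, -0.14]], [[0, 0, 0], [0, 0, -0.14]], [[0, 0, 0], [0, 0, -0.14]], [[0, 0, 0], [0, 0, -0.14]], [[0, 0, 0], [0, 0, -0.14]], [[0, 0, 0], [0, 0, -0.14]], [[0, 0, 0], [0, 0, -0.14]], [[0, 0, 0], [0, 0, -0.14]], [[0, 0, 0], [0, 0, -0.14]], [[0, 0, 0], [0, 0, -0.14]], [[0, 0, 0], [0, 0, -0.14]], [[0, 0, 0], [0, 0, 0]]]'

```text
clock: 4.3
position: [0.4595, -0.0918, 0.2228]
eef_rot: [0.0, 0.401, 0.916, -0.0]
force: [-0.1, 0.3, 0.1]
gripper_width: 0.053
gripper_force: 0.0
```

>>> drive_tool --increments '[[[0, 0, 0.16], [0, 0, 0]], [[0, 0, 0.16], [0, 0, 0]], [[0, 0, 0.16], [0, 0, 0]], [[0, 0, 0.16], [0, 0, 0]], [[0, 0, 0.16], [0, 0, 0]], [[0, 0, 0.16], [0, 0, 0]], [[0, 0, 0.16], [0, 0, 0]], [[0, 0, 0.16], [0, 0, 0]], [[0, 0, 0.12], [0, 0, 0]], [[0, 0, 0.1], [0, 0, 0]], [[0, 0, 0.06], [0, 0, 0]], [[0, 0, 0.05], [0, 0, 0]], [[0, 0, 0.03], [0, 0, 0]], [[0, 0, 0], [0, 0, 0]]]'

```text
clock: 5.47
position: [0.4595, -0.0917, 0.0256]
eef_rot: [-0.0, 0.403, 0.915, -0.0]
force: [-0.3, -0.5, -0.4]
gripper_width: 0.0529
gripper_force: 0.0
```

>>> drive_tool --increments '[[[0, 0, 0], [0, 0, 0]], [[0, 0, 0], [0, 0, 0]], [[0, 0, 0], [0, 0, 0]], [[0, 0, 0], [0, 0, 0]], [[0, 0, 0], [0, 0, 0]], [[0, 0, 0], [0, 0, 0]], [[0, 0, 0], [0, 0, 0]], [[0, 0, 0], [0, 0, 0]]]' --jaw 1 --force 50

```text
clock: 6.13
position: [0.4596, -0.0918, 0.026]
eef_rot: [0.0, 0.403, 0.915, -0.0]
force: [-0.9, 0.9, 2.1]
gripper_width: 0.0119
gripper_force: 50.0
```

>>> drive_tool --increments '[[[0, 0, -0.08], [0, 0, 0]], [[0, 0, -0.16], [0, 0, 0]], [[0, 0, -0.16], [0, 0, 0]], [[0, 0, -0.16], [0, 0, 0]], [[0, 0, -0.16], [0, 0, 0]], [[0, 0, -0.16], [0, 0, 0]], [[0, 0, -0.16], [0, 0, 0]], [[0, 0, -0.16], [0, 0, 0]], [[0, 0, -0.1], [0, 0, 0]], [[0, 0, 0], [0, 0, 0]]]'

```text
clock: 6.97
position: [0.461, -0.0917, 0.1848]
eef_rot: [0.002, 0.403, 0.915, 0.0]
force: [0.2, -0.4, -0.8]
gripper_width: 0.0115
gripper_force: 50.0
```

>>> drive_tool --increments '[[[0.115, 0.167, 0], [0, 0, 0]], [[0.115, 0.167, 0], [0, 0, 0]], [[0.115, 0.167, 0], [0, 0, 0]], [[0.115, 0.167, 0], [0, 0, 0]], [[0.115, 0.167, 0], [0, 0, 0]], [[0.115, 0.167, 0], [0, 0, 0]], [[0.115, 0.167, 0], [0, 0, 0]], [[0.115, 0.167, 0], [0, 0, 0]], [[0.115, 0.167, 0], [0, 0, 0]], [[0.115, 0.167, 0], [0, 0, 0]], [[0.115, 0.167, 0], [0, 0, 0]], [[0.115, 0.167, 0], [0, 0, 0]], [[0.115, 0.167, 0], [0, 0, 0]], [[0.115, 0.167, 0], [0, 0, 0]], [[0, 0, 0], [0, 0, 0]]]'

```text
clock: 8.22
position: [0.5351, 0.2459, 0.1814]
eef_rot: [-0.001, 0.4, 0.916, 0.002]
force: [-0.1, -0.1, -0.3]
gripper_width: 0.0119
gripper_force: 50.0
```

>>> drive_tool --increments '[[[0, 0, 0], [0, 0, 0.12]], [[0, 0, 0], [0, 0, 0.12]], [[0, 0, 0], [0, 0, 0.12]], [[0, 0, 0], [0, 0, 0.12]], [[0, 0, 0], [0, 0, 0.12]], [[0, 0, 0], [0, 0, 0.12]], [[0, 0, 0], [0, 0, 0]], [[0, 0, 0], [0, 0, 0]], [[0, 0, 0], [0, 0, 0]]]'

```text
clock: 8.97
position: [0.5356, 0.2399, 0.1815]
eef_rot: [-0.0, 0.641, 0.767, -0.0]
force: [0.1, 0.4, -0.9]
gripper_width: 0.0114
gripper_force: 50.0
```

```bash
python3 - <<'E'
from h import *
out=[]
s=sense();print(s["clock"],s["position"],s["eef_rot"])
for c,u,v,w,h in(("top",249,263,32,34),("side",299,250,32,34)):
    a=np.mean([capture(c).astype(float) for _ in range(4)],0);np.save(f"{c}1.npy",a)
    g=a[v-h:v+h,u-w:u+w].mean(2);lo,hi=np.percentile(g,[1,99.7]);g=np.clip((g-lo)/(hi-lo),0,1)*255
    out.append(cv2.resize(g.astype(np.uint8),None,fx=6.2,fy=6.2,interpolation=cv2.INTER_CUBIC))
cv2.imwrite("pics/held.png",np.hstack(out));print(out[0].shape)
E
```

```text
8.9667 [0.53564612 0.23988846 0.18148527] [-1.15890474e-04  6.41310689e-01  7.67281209e-01 -3.65237305e-04]
(422, 397)
```

View pics/held.png

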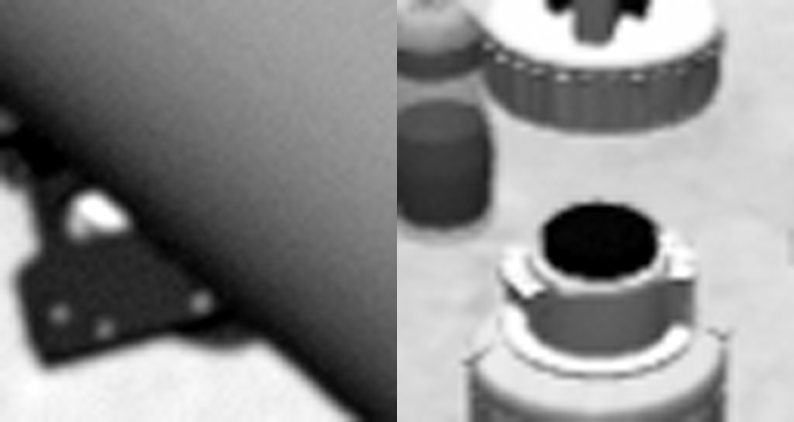

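Held cap shows in the side view centred at about column 300, over the tub's neck (column ≈ 300). The top view is blocked by the gripper, so I'll compare the cap offset numerically.

```bash
python3 - <<'E'
from h import *
from scipy.optimize import fsolve
th=np.linspace(0,2*np.pi,721)
def circ(x,y,z,r): return proj("side",np.c_[x+r*np.cos(th),y+r*np.sin(th),0*th+z])
a=np.load("side1.npy").mean(2)
def f(C,z,r,u,v):
    p=circ(*C,z,r);return [(p[:,0].min()+p[:,0].max())/2-u,p[:,1].max()-v]
u,v=267+(602.5-397)/6.2-.42,216+131/6.2-.42
print("cap",fsolve(f,[.53,.24],args=(.1555,.0335,u,v)))
# disc-top check: seal top rim (uppermost) at z=.109 r .0175
def g(C,z,r,u,v):
    p=circ(*C,z,r);return [(p[:,0].min()+p[:,0].max())/2-u,p[:,1].min()-v]
su,sv=277+(600.5-396)/9-.45,244+42/9-.45
print("seal",fsolve(g,[.53,.24],args=(.109,.0175,su,sv)))
# shoulder/body: outer radius 39, silhouettes left 413 right 779
for n in range(290,309,4):
    col=a[225:245,n];d=np.diff(col);print(n,225+np.argmax(d)+.5,round(d.max()))
p=circ(.5356,.2399,.1555,.0335);print(p[:,0].min(),p[:,0].max(),p[:,1].max(), "obs u",267+(483-397)/6.2,267+(722-397)/6.2,v)
E
```

```text
cap [0.53586901 0.23654321]
seal [0.53449042 0.24211725]
290 236.5 52
294 237.5 46
298 237.5 61
302 237.5 63
306 236.5 48
280.38752597671873 318.20435666144175 237.56519647045423 obs u 280.8709677419355 319.4193548387097 236.70903225806452
```

>>> drive_tool --increments '[[[0.008, 0.006, 0.08], [0, 0, 0]], [[0, 0, 0.12], [0, 0, 0]], [[0, 0, 0.1], [0, 0, 0]], [[0, 0, 0.05], [0, 0, 0]], [[0, 0, 0.02], [0, 0, 0]], [[0, 0, 0], [0, 0, 0]], [[0, 0, 0], [0, 0, 0]]]'

```text
clock: 9.95
position: [0.5367, 0.2415, 0.1376]
eef_rot: [-0.0, 0.642, 0.766, 0.0]
force: [0.2, 0.2, -0.3]
gripper_width: 0.0118
gripper_force: 50.0
```

>>> drive_tool --increments '[[[0, 0, 0.02], [0, 0, 0]], [[0, 0, 0.02], [0, 0, 0]], [[0, 0, 0.02], [0, 0, 0]], [[0, 0, 0.02], [0, 0, 0]], [[0, 0, 0], [0, 0, 0]], [[0, 0, 0], [0, 0, 0]]]'

```text
clock: 10.45
position: [0.5364, 0.2412, 0.1277]
eef_rot: [-0.0, 0.642, 0.766, -0.0]
force: [0.8, 0.9, -0.8]
gripper_width: 0.0118
gripper_force: 50.0
```

>>> drive_tool --increments '[[[0, 0, 0.02], [0, 0, 0]], [[0, 0, 0.02], [0, 0, 0]], [[0, 0, 0.02], [0, 0, 0]], [[0, 0, 0.02], [0, 0, 0]], [[0, 0, 0], [0, 0, 0]], [[0, 0, 0], [0, 0, 0]]]'

```text
clock: 10.95
position: [0.5364, 0.2412, 0.118]
eef_rot: [-0.0, 0.642, 0.766, -0.0]
force: [-0.1, 0.1, 0.3]
gripper_width: 0.0115
gripper_force: 50.0
```

>>> drive_tool --increments '[[[0, 0, 0.025], [0, 0, 0]], [[0, 0, 0.025], [0, 0, 0]], [[0, 0, 0.02], [0, 0, 0]], [[0, 0, 0.01], [0, 0, 0]], [[0, 0, 0], [0, 0, 0]], [[0, 0, 0], [0, 0, 0]]]'

```text
clock: 11.45
position: [0.5369, 0.2416, 0.1094]
eef_rot: [0.0, 0.642, 0.766, 0.0]
force: [-1.7, -1.7, 7.8]
gripper_width: 0.0114
gripper_force: 50.0
```

>>> drive_tool --increments '[[[0, 0, 0.01], [0, 0, 0]], [[0, 0, 0.01], [0, 0, 0]], [[0, 0, 0], [0, 0, 0]], [[0, 0, 0], [0, 0, 0]]]'

```text
clock: 11.78
position: [0.5369, 0.2415, 0.108]
eef_rot: [0.001, 0.642, 0.766, 0.0]
force: [-4.2, -2.4, 16.5]
gripper_width: 0.0117
gripper_force: 50.0
```

>>> drive_tool --increments '[[[-0.004, -0.008, 0], [0, 0, 0]], [[0, 0, 0], [0, 0, 0.1]], [[0, 0, 0], [0, 0, 0.1]], [[0, 0, 0], [0, 0, 0.1]], [[0, 0, 0], [0, 0, 0.1]], [[0, 0, 0], [0, 0, 0.1]], [[0, 0, 0], [0, 0, 0.1]], [[0, 0, 0], [0, 0, 0]], [[0, 0, 0], [0, 0, 0]]]'

```text
clock: 12.53
position: [0.5375, 0.2414, 0.1081]
eef_rot: [0.001, 0.804, 0.595, 0.002]
force: [0.8, -0.9, 10.7]
gripper_width: 0.0119
gripper_force: 50.0
```

```bash
python3 -c "
from h import *
s=sense();print(s['clock'],s['position'],s['force'],s['wrist_torque'],s['eef_rot'])"
```

```text
12.5333 [0.53754953 0.24139428 0.10805295] [ 0.7863972  -0.89713542 10.66138093] [-0.26828989 -0.06125228 -0.07443299] [6.59459925e-04 8.03693355e-01 5.95039696e-01 2.07766980e-03]
```

>>> drive_tool --increments '[[[0, 0, 0.01], [0, 0, 0]], [[0, 0, 0], [0, 0, 0.08]], [[0, 0, 0], [0, 0, 0.08]], [[0, 0, 0], [0, 0, 0.08]], [[0, 0, 0], [0, 0, 0.08]], [[0, 0, 0], [0, 0, 0.08]], [[0, 0, 0], [0, 0, 0.08]], [[0, 0, 0], [0, 0, 0.08]], [[0, 0, 0], [0, 0, 0]], [[0, 0, 0], [0, 0, 0]]]'

```text
clock: 13.37
position: [0.5386, 0.2411, 0.108]
eef_rot: [0.0, 0.914, 0.405, 0.003]
force: [0.4, -3.0, 17.9]
gripper_width: 0.0117
gripper_force: 50.0
```

```bash
python3 -c "
from h import *
s=sense();print(s['clock'],s['position'],s['force'],s['wrist_torque'],s['eef_rot'])"
```

```text
13.3667 [0.53862139 0.24114473 0.10801516] [ 0.44497852 -2.96215528 17.89791528] [-0.70051433  0.15570134 -0.06586573] [4.99508902e-04 9.14257050e-01 4.05122564e-01 3.08294867e-03]
```

>>> drive_tool --increments '[[[0, 0, 0], [0, 0, 0.08]], [[0, 0, 0], [0, 0, 0.08]], [[0, 0, 0], [0, 0, 0.08]], [[0, 0, 0], [0, 0, 0.08]], [[0, 0, 0], [0, 0, 0.08]], [[0, 0, 0], [0, 0, 0.04]], [[0, 0, 0], [0, 0, 0]], [[0, 0, 0], [0, 0, 0]]]'

```text
clock: 14.03
position: [0.5387, 0.2409, 0.108]
eef_rot: [0.0, 0.97, 0.242, 0.003]
force: [0.8, -3.0, 16.1]
gripper_width: 0.0119
gripper_force: 50.0
```

```bash
python3 -c "
from h import *
s=sense();print(s['clock'],s['position'],s['force'],s['wrist_torque'],s['eef_rot'])"
```

```text
14.0333 [0.5387358  0.24087327 0.10804441] [ 0.8279347  -2.99141213 16.13252274] [-0.73303251  0.1215798  -0.04153073] [4.72429727e-05 9.70283144e-01 2.41951882e-01 3.14721586e-03]
```

>>> drive_tool --increments '[[[0, 0, 0], [0, 0, 0.03]], [[0, 0, 0], [0, 0, 0.03]], [[0, 0, 0], [0, 0, 0]], [[0, 0, 0], [0, 0, 0]]]'

```text
clock: 14.37
position: [0.5388, 0.2405, 0.108]
eef_rot: [0.0, 0.976, 0.219, 0.003]
force: [1.7, -3.1, 17.6]
gripper_width: 0.0117
gripper_force: 50.0
```

```bash
python3 -c "
from h import *
s=sense();print(s['clock'],s['position'],s['force'],s['wrist_torque'],s['eef_rot'])"
```

```text
14.3667 [0.53878266 0.24050345 0.10801715] [ 1.65520016 -3.10675346 17.59679818] [-0.94061608  0.12464527  0.12628773] [1.97134027e-04 9.75687634e-01 2.19144220e-01 3.06810852e-03]
```

>>> drive_tool --increments '[[[0, 0, 0], [0, 0, 0.03]], [[0, 0, 0], [0, 0, 0.03]], [[0, 0, 0], [0, 0, 0]], [[0, 0, 0], [0, 0, 0]]]'

```text
clock: 14.7
position: [0.5389, 0.2399, 0.108]
eef_rot: [0.001, 0.98, 0.197, 0.003]
force: [-0.0, -4.7, 17.6]
gripper_width: 0.0118
gripper_force: 50.1
```

```bash
python3 -c "
from h import *
s=sense();print(s['clock'],s['position'],s['force'],s['wrist_torque'],s['eef_rot'])"
```

```text
14.7 [0.53890026 0.23990477 0.10800236] [-0.02554432 -4.68383073 17.61823819] [-1.29495991 -0.00458405  0.58891887] [6.43159669e-04 9.80472049e-01 1.96633485e-01 3.06903567e-03]
```

Stop felt (torque jumped at ≈25°). Backing off to mid-play, easing up into the lock.

>>> drive_tool --increments '[[[0, 0, 0], [0, 0, -0.06]], [[0, 0, 0], [0, 0, -0.06]], [[0, 0, 0], [0, 0, 0]], [[0, 0, -0.02], [0, 0, 0]], [[0, 0, -0.02], [0, 0, 0]], [[0, 0, -0.015], [0, 0, 0]], [[0, 0, 0], [0, 0, 0]], [[0, 0, 0], [0, 0, 0]]]'

```text
clock: 15.37
position: [0.5374, 0.241, 0.1126]
eef_rot: [-0.0, 0.97, 0.242, 0.002]
force: [3.5, -0.7, 4.3]
gripper_width: 0.012
gripper_force: 50.0
```

```bash
python3 -c "
from h import *
s=sense();print(s['clock'],s['position'],s['force'],s['wrist_torque'],s['eef_rot'])"
```

```text
15.3667 [0.53743823 0.24103805 0.11264469] [ 3.45939447 -0.7264294   4.27378729] [-0.04562174 -0.74330821  0.01217807] [-2.00747289e-04  9.70190343e-01  2.42336969e-01  1.85771814e-03]
```

>>> drive_tool --increments '[[[0, 0, -0.01], [0, 0, 0]], [[0, 0, -0.01], [0, 0, 0]], [[0, 0, 0], [0, 0, 0]], [[0, 0, 0], [0, 0, 0]]]'

```text
clock: 15.7
position: [0.5368, 0.241, 0.1132]
eef_rot: [-0.0, 0.97, 0.242, 0.001]
force: [9.7, 2.3, -7.9]
gripper_width: 0.0117
gripper_force: 50.0
```

Locked: it resists the upward pull (-7.9 N). Releasing gently and backing straight up.

>>> drive_tool --increments '[[[0, 0, 0.01], [0, 0, 0]], [[0, 0, 0], [0, 0, 0]], [[0, 0, 0], [0, 0, 0]]]'

```text
clock: 15.95
position: [0.536, 0.2409, 0.1131]
eef_rot: [-0.0, 0.97, 0.243, 0.0]
force: [4.4, 1.0, 2.6]
gripper_width: 0.0116
gripper_force: 50.0
```

>>> drive_tool --increments '[[[0, 0, 0], [0, 0, 0]], [[0, 0, 0], [0, 0, 0]], [[0, 0, 0], [0, 0, 0]], [[0, 0, 0], [0, 0, 0]], [[0, 0, 0], [0, 0, 0]], [[0, 0, 0], [0, 0, 0]], [[0, 0, -0.05], [0, 0, 0]], [[0, 0, -0.1], [0, 0, 0]], [[0, 0, -0.15], [0, 0, 0]], [[0, 0, -0.2], [0, 0, 0]], [[0, 0, -0.2], [0, 0, 0]], [[0, 0, -0.2], [0, 0, 0]], [[0, 0, -0.2], [0, 0, 0]], [[0, 0, 0], [0, 0, 0]]]' --jaw 0.5

```text
clock: 17.12
position: [0.5381, 0.2421, 0.2515]
eef_rot: [-0.001, 0.97, 0.242, 0.005]
force: [0.7, 1.2, -0.1]
gripper_width: 0.044
gripper_force: 0.0
```

>>> drive_tool --increments '[[[0, 0.25, 0], [0, 0, 0]], [[0, 0.25, 0], [0, 0, 0]], [[0, 0.25, 0], [0, 0, 0]], [[0, 0.25, 0], [0, 0, 0]], [[0, 0.25, 0], [0, 0, 0]], [[0, 0.25, 0], [0, 0, 0]], [[0, 0.25, 0], [0, 0, 0]], [[0, 0.25, 0], [0, 0, 0]], [[0, 0, 0], [0, 0, 0]], [[0, 0, 0], [0, 0, 0]]]'

```text
clock: 17.95
position: [0.649, 0.0265, 0.2452]
eef_rot: [0.0, 0.971, 0.241, 0.0]
force: [0.1, 0.8, -0.7]
gripper_width: 0.0438
gripper_force: 0.0
```

```bash
python3 - <<'E'
from h import *
out=[]
s=sense();print(s["clock"],s["position"])
for c,u,v,w,h in(("top",249,263,32,34),("side",299,260,32,34)):
    a=np.mean([capture(c).astype(float) for _ in range(3)],0)
    g=a[v-h:v+h,u-w:u+w].mean(2);lo,hi=np.percentile(g,[1,99.7]);g=np.clip((g-lo)/(hi-lo),0,1)*255
    out.append(cv2.resize(g.astype(np.uint8),None,fx=6.2,fy=6.2,interpolation=cv2.INTER_CUBIC))
cv2.imwrite("pics/end.png",np.hstack(out))
b=np.array([[.537-.023*np.cos(.506),.241-.023*np.sin(.506),.136],[.537+.023*np.cos(.506),.241+.023*np.sin(.506),.136]])
print("bar expected",[( (proj(c,b)-o+.5)*6.2).round() for c,o in(("top",(217,229)),("side",(267-64,226)))])
E
```

```text
17.95 [0.64897842 0.02651218 0.24517473]
bar expected [array([[207., 220.],
       [129., 102.]]), array([[672.,  77.],
       [515.,  90.]])]
```

View pics/end.png

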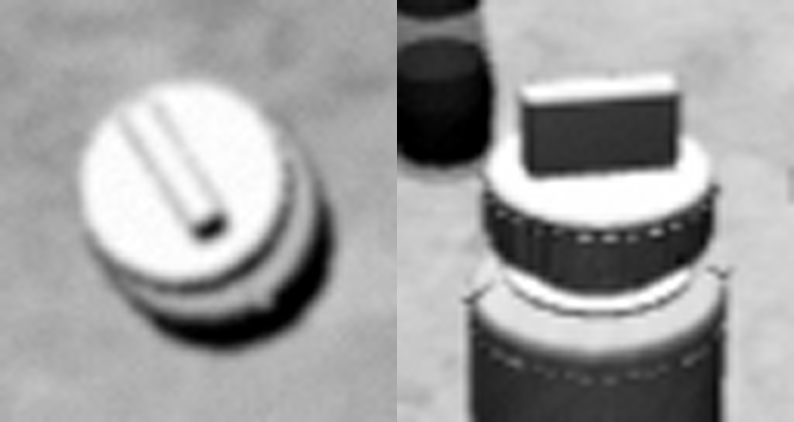

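The cap sits level on the tub. Its bar runs from top (205,220) to (135,105) in the enlarged crop, which matches the expected locked pose, and it lines up with the shoulder mark at (262,300). Handing in.

```bash
python3 -c "
from h import *
print(finish_job())"
```

```text
the job is handed in; nothing more can be done
None
```

The wide cap is on the tub and locked: it held against an upward pull, sits level and lines up with the tub's shoulder mark. I handed the job in at about 18 s, left the narrow cap alone, felt no contact with the mug, salt shaker or candle jar, and the hand-in returned no verdict.

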